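# Pack the larva vials in rack order, then the divider and the slide mailer

### The job

Pack the three larva vials from the green rack into the bottom of the grey transport box, each standing upright in its own foam well and in the same order as in the rack: the vial next to the rack's grip lip goes into the well next to the box's pull handle, and so on along the row. Then fit the white divider tray inside the box above them, level on its four corner posts, and lay the blue slide mailer flat in the tray beside the grip fin. Do not let a vial tip over on the way.

Things in the scene. Friction and masses are not known exactly. Their poses are not given: they have to be found in the camera images.
- rack: Green vial rack, fixed, any heading: 108 (x) by 160 (y) by 28 mm high; origin at the centre of its underside. Two rows of three open square cells, 48 mm inside, 52 mm apart, cell floor at 4 mm: the row at x = +26 mm (y = -52, 0, 52) holds the vials, the row at x = -26 mm lies under the slips. Its flat grip lip sticks 31 mm out of the +y end, 24 mm up.
- box: Grey open transport box, fixed, any heading: inside 120 (x) by 196 (y) mm, walls 4 mm, rim 96 mm high; origin at the centre of its underside. Dark foam to 30 mm has three 48 mm square wells at x = 0, y = -56, 0, 56 mm, well floor at 4 mm. A 16 mm square post in each inner corner, top at 80 mm, carries the tray. Steel pull handle 28 mm out of the +y end, 60 mm up.
- vial_tall: Tall narrow clear vial with a white cap, loose, standing in the rack: body 22 mm diameter up to 52 mm, cap 24 mm diameter above that, 70 mm high over all; origin at the centre of its underside, z up; about 35 g.
- vial_middle: Middle-sized clear vial with a white cap, loose, standing in the rack: body 27 mm diameter up to 46 mm, cap 28 mm diameter above that, 60 mm high over all; origin at the centre of its underside, z up; about 45 g.
- vial_squat: Short wide clear vial with a white cap, loose, standing in the rack: body 31 mm diameter up to 38 mm, cap 33 mm diameter above that, 50 mm high over all; origin at the centre of its underside, z up; about 55 g.
- slip_tall: Paper form of the tall vial, 46 (x) by 42 mm plus a curled edge 12 mm more to -x, fixed on top of the rack (28 to 29 mm high, curl to 33 mm) in front of the cell (to its -x side) where that vial stands at the start. It stays, so it still shows that vial's place in the row afterwards. Origin at the centre of the flat part's underside.
- slip_middle: Paper form of the middle vial, 46 (x) by 42 mm plus a curled edge 12 mm more to -x, fixed on top of the rack (28 to 29 mm high, curl to 33 mm) in front of the cell (to its -x side) where that vial stands at the start. It stays, so it still shows that vial's place in the row afterwards. Origin at the centre of the flat part's underside.
- slip_squat: Paper form of the squat vial, 46 (x) by 42 mm plus a curled edge 12 mm more to -x, fixed on top of the rack (28 to 29 mm high, curl to 33 mm) in front of the cell (to its -x side) where that vial stands at the start. It stays, so it still shows that vial's place in the row afterwards. Origin at the centre of the flat part's underside.
- divider: White divider tray, loose on the bench: plate 108 (x) by 184 (y) mm, 4 mm thick, rim 3 mm thick rising to 10 mm, and a central upright grip fin 50 mm along x, 12 mm thick along y, top at 40 mm. Origin at the centre of its underside; the same both ways round; about 160 g. Fits the box with 6 mm to spare on every side, long side along the box's.
- mailer: Blue slide mailer, a flat closed case with a paper label, loose on the bench: 82 (x) by 30 (y) by 20 mm high, a small tab 4 mm beyond its +x end; origin at the centre of its underside; about 60 g. It fits in the tray on either side of the fin, its length parallel to the fin, its middle about 49 mm from the fin's.
Mind the look-alikes: they are no part of the job. Leave any black or brown look-alike of the divider alone.

How it is judged:
On the way, in this order (a step that is already met when the one before it is completed fails the run):
1. all three vials stand released in the foam wells, in rack order (((y of slip_tall in the frame of rack between -0.078 and -0.026 m and y of vial_tall in the frame of box between -0.074 and -0.038 m) or (y of slip_tall in the frame of rack between -0.026 and 0.026 m and y of vial_tall in the frame of box between -0.018 and 0.018 m) or (y of slip_tall in the frame of rack between 0.026 and 0.078 m and y of vial_tall in the frame of box between 0.038 and 0.074 m)) and x of vial_tall in the frame of box between -0.018 and 0.018 m and z of vial_tall in the frame of box between 0 and 0.01 m and angle between each of vial_tall, vial_middle, vial_squat's own z axis and vertical below 0.15 rad and linear speed of each of vial_tall, vial_middle, vial_squat below 0.03 m/s and ((y of slip_middle in the frame of rack between -0.078 and -0.026 m and y of vial_middle in the frame of box between -0.074 and -0.038 m) or (y of slip_middle in the frame of rack between -0.026 and 0.026 m and y of vial_middle in the frame of box between -0.018 and 0.018 m) or (y of slip_middle in the frame of rack between 0.026 and 0.078 m and y of vial_middle in the frame of box between 0.038 and 0.074 m)) and x of vial_middle in the frame of box between -0.018 and 0.018 m and z of vial_middle in the frame of box between 0 and 0.01 m and ((y of slip_squat in the frame of rack between -0.078 and -0.026 m and y of vial_squat in the frame of box between -0.074 and -0.038 m) or (y of slip_squat in the frame of rack between -0.026 and 0.026 m and y of vial_squat in the frame of box between -0.018 and 0.018 m) or (y of slip_squat in the frame of rack between 0.026 and 0.078 m and y of vial_squat in the frame of box between 0.038 and 0.074 m)) and x of vial_squat in the frame of box between -0.018 and 0.018 m and z of vial_squat in the frame of box between 0 and 0.01 m and contact force between each of vial_tall, vial_middle, vial_squat and the fingers below 0.2 N), for 0.2 s.
2. the divider tray lies level on the corner posts above the vials (((y of slip_tall in the frame of rack between -0.078 and -0.026 m and y of vial_tall in the frame of box between -0.074 and -0.038 m) or (y of slip_tall in the frame of rack between -0.026 and 0.026 m and y of vial_tall in the frame of box between -0.018 and 0.018 m) or (y of slip_tall in the frame of rack between 0.026 and 0.078 m and y of vial_tall in the frame of box between 0.038 and 0.074 m)) and x of vial_tall in the frame of box between -0.018 and 0.018 m and z of vial_tall in the frame of box between 0 and 0.01 m and angle between each of vial_tall, vial_middle, vial_squat's own z axis and vertical below 0.15 rad and linear speed of each of vial_tall, vial_middle, vial_squat, divider below 0.03 m/s and ((y of slip_middle in the frame of rack between -0.078 and -0.026 m and y of vial_middle in the frame of box between -0.074 and -0.038 m) or (y of slip_middle in the frame of rack between -0.026 and 0.026 m and y of vial_middle in the frame of box between -0.018 and 0.018 m) or (y of slip_middle in the frame of rack between 0.026 and 0.078 m and y of vial_middle in the frame of box between 0.038 and 0.074 m)) and x of vial_middle in the frame of box between -0.018 and 0.018 m and z of vial_middle in the frame of box between 0 and 0.01 m and ((y of slip_squat in the frame of rack between -0.078 and -0.026 m and y of vial_squat in the frame of box between -0.074 and -0.038 m) or (y of slip_squat in the frame of rack between -0.026 and 0.026 m and y of vial_squat in the frame of box between -0.018 and 0.018 m) or (y of slip_squat in the frame of rack between 0.026 and 0.078 m and y of vial_squat in the frame of box between 0.038 and 0.074 m)) and x of vial_squat in the frame of box between -0.018 and 0.018 m and z of vial_squat in the frame of box between 0 and 0.01 m and z of divider in the frame of box between 0.075 and 0.084 m and angle between divider's own z axis and vertical below 0.05 rad and horizontal distance between divider and box below 0.015 m and contact force between divider and the fingers below 0.2 N), for 0.2 s.
At the end, for the whole second after the job is handed in: Vials upright (0.15 rad) on the floors of their wells in rack order, lip end to handle end (18 mm along each side); tray level (0.05 rad) on the posts (underside 75 to 84 mm up, 15 mm of centre); mailer flat (0.1 rad) on the tray's plate beside the fin; all at rest (((y of slip_tall in the frame of rack between -0.078 and -0.026 m and y of vial_tall in the frame of box between -0.074 and -0.038 m) or (y of slip_tall in the frame of rack between -0.026 and 0.026 m and y of vial_tall in the frame of box between -0.018 and 0.018 m) or (y of slip_tall in the frame of rack between 0.026 and 0.078 m and y of vial_tall in the frame of box between 0.038 and 0.074 m)) and x of vial_tall in the frame of box between -0.018 and 0.018 m and z of vial_tall in the frame of box between 0 and 0.01 m and angle between each of vial_tall, vial_middle, vial_squat's own z axis and vertical below 0.15 rad and linear speed of each of vial_tall, vial_middle, vial_squat, divider, mailer below 0.03 m/s and ((y of slip_middle in the frame of rack between -0.078 and -0.026 m and y of vial_middle in the frame of box between -0.074 and -0.038 m) or (y of slip_middle in the frame of rack between -0.026 and 0.026 m and y of vial_middle in the frame of box between -0.018 and 0.018 m) or (y of slip_middle in the frame of rack between 0.026 and 0.078 m and y of vial_middle in the frame of box between 0.038 and 0.074 m)) and x of vial_middle in the frame of box between -0.018 and 0.018 m and z of vial_middle in the frame of box between 0 and 0.01 m and ((y of slip_squat in the frame of rack between -0.078 and -0.026 m and y of vial_squat in the frame of box between -0.074 and -0.038 m) or (y of slip_squat in the frame of rack between -0.026 and 0.026 m and y of vial_squat in the frame of box between -0.018 and 0.018 m) or (y of slip_squat in the frame of rack between 0.026 and 0.078 m and y of vial_squat in the frame of box between 0.038 and 0.074 m)) and x of vial_squat in the frame of box between -0.018 and 0.018 m and z of vial_squat in the frame of box between 0 and 0.01 m and z of divider in the frame of box between 0.075 and 0.084 m and angle between divider's own z axis and vertical below 0.05 rad and horizontal distance between divider and box below 0.015 m and z of mailer in the frame of divider between 0.001 and 0.009 m and x of mailer in the frame of divider between -0.03 and 0.03 m and y of mailer in the frame of divider between -0.085 and 0.085 m and angle between mailer's own z axis and vertical below 0.1 rad); the robot touches nothing.
It fails at once if a vial tips over (more than 0.8 rad from upright) (angle between any of vial_tall, vial_middle, vial_squat's own z axis and vertical above 0.8 rad).
It also fails if it takes over 125 s, if anything falls off the work surface, if the arm or the gripper's body presses on something with over 40 N, if the wrist force passes 120 N, or if a joint passes its speed limit or range.

### The arm

A 7-joint arm with a two-finger parallel gripper is mounted at the origin on the work surface. World frame = base frame: x ahead of the robot, y to its left, z up, the work surface at z = 0. Lengths are in m, angles in rad, forces in N, time in s.
With the tool pointing down it reaches from about 0.4 to 0.875 m from the base axis. Payload 19.3 kg.
Tool frame: the origin (TCP) lies at the very end of the fingers, on their centre line; the grasp point (between the pads) lies 19 mm behind it; z points along the fingers, y is the line along which they close (so a half turn about z gives the same grasp; the last joint's range is limited). The gripper opens to 85 mm and grips with 20 to 120 N. Pads are 22 mm wide; open, the fingers measure 114 mm over their backs; the gripper's body (76 mm by 85 mm) begins 54 mm behind the grasp point. The pads swing forward as they close: fully open they stand 13 mm farther back than shut.
Start: joints at [-1.279, 0.521, -0.036, 1.599, 0.021, 1.021, -0.113], TCP at [0.221, 0.585, 0.231] pointing down, gripper open.
Joint ranges: [-2.91, 2.91], [-0.3, 2.13], [-1.5, 1.42], [0.17, 2.43], [-1.26, 4.41], [0.16, 1.93], [-2.52, 2.52]. Speed limits (rad/s): [1.89, 1.89, 2.39, 2.39, 3.01, 3.01, 3.01].

### API

Orientations are given as [roll, pitch, yaw] about the fixed x, y, z axes, in that order (R = Rz(yaw) Ry(pitch) Rx(roll)).
In Python, from workcell import bot gives the robot as it stands.
- The arm moves only by the shell command python3 -m crank 'ROWS' [FORCE]. ROWS is a JSON object of lists of equal length, an entry for each row: "travel": the shift along the world's x, y, z in cm, a list of three; "turn": the turn, a rotation vector about the world's x, y, z in degrees, a list of three; "gripper": the closure, from 0 (fully open) to 1 (shut). A call has exactly 5 rows; each row is the pose to reach, as a shift and turn from the pose commanded when the call began; what a row does not reach only later rows make up. A row lasts 1/10 s, in which the tool goes at most 50 mm and 8.59 degrees, less where a joint would pass 70% of its speed; a pose out of reach is approached as far as the arm can. A call with a gripper value outside its range is refused whole. The fingers move at their own pace and stop on an object; FORCE is the grip in N (left out, the last holds). Time passes only in rows, so rows that repeat a pose let the fingers close, or fill a call up. It gives the time, the measured TCP pose, the force, the opening and the grip force at its end, in the units of the state.
- bot.observe(): the state, without advancing time (a new reading comes with each control period).
- bot.grab_frame(name): name is "scene" or "top" or "wrist"; returns a dict with "pixels" (420x560x3 uint8, red, green, blue), "fx", "fy", "cx", "cy" (pixels), "dist" ([k1, k2, p1, p2, k3] as OpenCV has them; the pictures are not rectified), "extrinsics" (4x4, takes a point from world to camera coordinates). Camera axes: x right, y down, z forward; pixel columns grow to the right and rows downward; lengths in m; the calibration is good to about 2 mm. A picture is of the moment at which its call begins. There is no depth.
- bot.job_done(): hands the job in; it is judged then, once.
The state is a dict: "clock": time; "qpos": joint angles; "qd": joint speeds; "joint_efforts": joint torques, N m; "position": TCP position; "tool_rot": TCP orientation; "force": force on the tool from outside, world axes, zero at the start; "moment": the same for the moment, N m; "grip_width": finger opening in m; "finger_force": force on a finger pad.
Only numpy, scipy, OpenCV 4.12 (cv2) and the standard library are available. Lean on these libraries where they do the work, as an engineer would, in place of code of your own. Each camera call takes 0.05 s, during which the arm holds its last target. There are 200 camera calls.

## Working session

There is one attempt and no reset: what is moved stays moved. The work goes in short steps, Python scripts to look and compute and a shell command to move; the robot and the scene stay as the last step left them, time stands still between calls to the robot, and variables do not carry over. Pictures are saved under pics/ and viewed, at most 17 in all, crops included, and the job is handed in when it is done.

```bash
ls; mkdir -p pics
cat > h.py <<'E'
import numpy as np, cv2, sys
from workcell import bot
def frame(n):
    f=bot.grab_frame(n); return f
def K(f): return np.array([[f["fx"],0,f["cx"]],[0,f["fy"],f["cy"]],[0,0,1.]])
def ray(f,uv,z):
    """pixels -> world points on plane z"""
    uv=np.asarray(uv,float).reshape(-1,1,2)
    n=cv2.undistortPoints(uv,K(f),np.array(f["dist"],float)).reshape(-1,2)
    E=np.array(f["extrinsics"]);R,t=E[:3,:3],E[:3,3]
    d=np.c_[n,np.ones(len(n))]@R; c=-R.T@t
    return c+d*((z-c[2])/d[:,2])[:,None]
def proj(f,P):
    E=np.array(f["extrinsics"]);r=cv2.Rodrigues(E[:3,:3])[0]
    return cv2.projectPoints(np.asarray(P,float).reshape(-1,1,3),r,E[:3,3],K(f),np.array(f["dist"],float))[0].reshape(-1,2)
def save(f,name,crop=None,s=1):
    im=f["pixels"][:,:,::-1]
    if crop: x0,y0,x1,y1=crop; im=im[y0:y1,x0:x1]
    cv2.imwrite("pics/"+name,cv2.resize(im,None,fx=s,fy=s,interpolation=cv2.INTER_CUBIC))
E
python3 - <<'E'
from h import *
np.set_printoptions(precision=4,suppress=True)
s=bot.observe(); print(s)
for n in("top","scene"):
    f=frame(n); save(f,n+"0.png",s=1.4); print(n,f["fx"],np.array(f["extrinsics"]),f["dist"]); np.save(n+"0.npy",f,allow_pickle=True)
E
```

```text
pics
{'clock': 0.0, 'qpos': array([-1.2792,  0.522 , -0.0363,  1.6   ,  0.0212,  1.0211, -0.1128]), 'qd': array([ 0.0009, -0.0028,  0.0006,  0.0003,  0.0014, -0.0002, -0.0004]), 'joint_efforts': array([  0.0004, -92.7112,   1.9803, -36.9933,   0.0178,   0.0083,
        -0.    ]), 'position': array([0.2211, 0.5842, 0.2307]), 'tool_rot': array([-3.1404,  0.0001,  2.7798]), 'force': array([-0.2878,  0.6308, -0.6751]), 'moment': array([ 0.0579, -0.0499,  0.023 ]), 'finger_force': 0.0, 'grip_width': 0.08541295213897614}
top 401.1760854835777 [[ 0.0046 -1.      0.0023 -0.0158]
 [-0.9856 -0.0049 -0.1688  0.3984]
 [ 0.1688 -0.0015 -0.9857  0.9925]
 [ 0.      0.      0.      1.    ]] [-0.0078  0.      0.      0.      0.    ]
scene 397.06240496921174 [[ 0.1999  0.9798 -0.006  -0.0806]
 [ 0.6221 -0.1317 -0.7718 -0.2116]
 [-0.757   0.1505 -0.6359  1.1958]
 [ 0.      0.      0.      1.    ]] [-0.056  0.     0.     0.     0.   ]
```

View pics/top0.png

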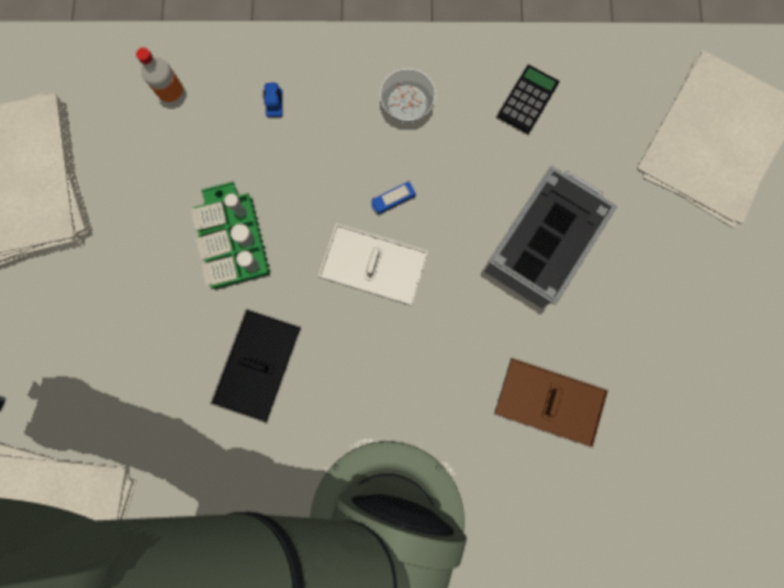

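View pics/scene0.png

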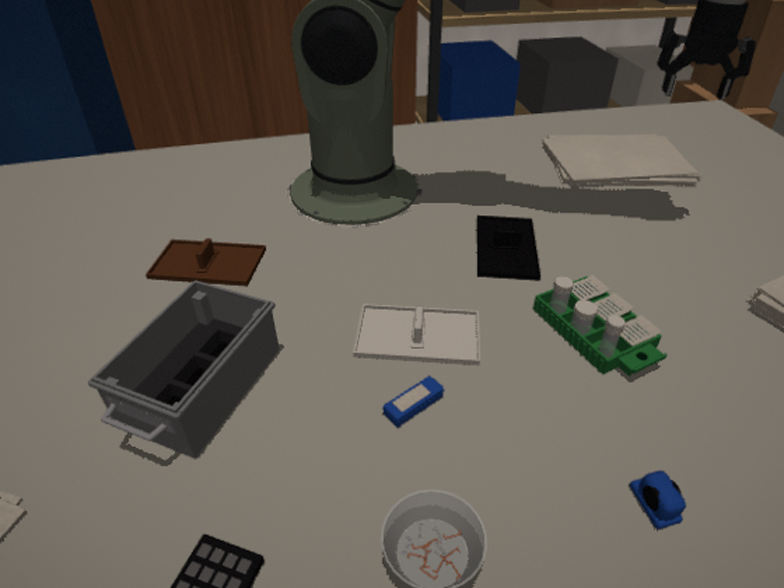

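Top view (784x588 shot): the rack is at (230,240) with its lip at (219,190). The box is at (550,240) with its handle at the far end near (590,185). Divider candidates are white (373,265), black (256,365) and brown (551,402), and I choose white. Mailer candidates are the labelled blue case (393,198) and the blue stapler-like thing (273,100), and I choose the case. Three capped vials stand at (232,201), (241,234) and (247,262), while the bottle at (160,80) and the bowl are no part of the job.

Run:
```python
from h import *
np.set_printoptions(precision=4,suppress=True)
T=np.load("top0.npy",allow_pickle=True).item();S=np.load("scene0.npy",allow_pickle=True).item()
def comps(m,amin=60):
    c,_=cv2.findContours(m.astype(np.uint8),cv2.RETR_EXTERNAL,cv2.CHAIN_APPROX_NONE)
    return [x for x in c if cv2.contourArea(x)>amin]
def rectw(f,c,z):
    P=ray(f,c.reshape(-1,2),z)[:,:2]*1000
    (cx,cy),(w,h),a=cv2.minAreaRect(P.astype(np.float32)); return np.round([cx,cy,w,h,a],1)
for n,f in(("top",T),("scene",S)):
    hsv=cv2.cvtColor(f["pixels"],cv2.COLOR_RGB2HSV);H,Sa,V=cv2.split(hsv)
    print(n)
    for nm,m,z in(("green",(H>45)&(H<80)&(Sa>150),.028),("blue",(H>105)&(H<128)&(Sa>140),.02),):
        for c in comps(m): 
            x,y,w,h=cv2.boundingRect(c); print(nm,(x,y,w,h),rectw(f,c,z))
f=T;im=T["pixels"]
hsv=cv2.cvtColor(im,cv2.COLOR_RGB2HSV);H,Sa,V=cv2.split(hsv)
for p in((266,190),(240,190),(300,215),(165,143),(172,167),(176,186),(380,160),(420,150)): print(p,hsv[p[1],p[0]])
m=np.zeros_like(V,bool); 
m=(Sa<25)&(V>175)
for c in comps(m,40): print("white",cv2.boundingRect(c),rectw(f,c,.010))
# composite view
a=cv2.resize(T["pixels"][125:210,130:200],None,fx=5,fy=5,interpolation=2)
b=cv2.resize(S["pixels"][190:275,375:480],None,fx=5,fy=5,interpolation=2)
cv2.imwrite("pics/c0.png",np.hstack([a,b])[:,:800,::-1])
```

```text
top
green (143, 140, 48, 61) [499.8 266.2 145.8 108.2  39.1]
green (146, 132, 21, 12) [593.  320.   25.   53.8  13.5]
blue (266, 131, 30, 21) [588.4  -9.6  28.4  81.3  27.8]
blue (189, 60, 12, 23) [789.6 228.6  66.6  30.4   2.3]
scene
green (382, 208, 93, 60) [543.1 267.3 202.6 113.6  40. ]
blue (450, 337, 40, 41) [796.4 231.   61.8  50.7   2. ]
blue (274, 269, 42, 36) [599.5  -9.3  36.9  88.3  27.6]
blue (313, 30, 59, 56) [-593.8  488.1  258.7  717.5   73.7]
blue (0, 0, 96, 117) [-1316.2  -942.4  2248.    399.4    18.5]
(266, 190) [ 20  29 186]
(240, 190) [ 21  28 216]
(300, 215) [ 24  32 170]
(165, 143) [ 21  28 209]
(172, 167) [ 21  29 212]
(176, 186) [ 20  28 213]
(380, 160) [ 0  0 52]
(420, 150) [30 11 48]
```

View pics/c0.png

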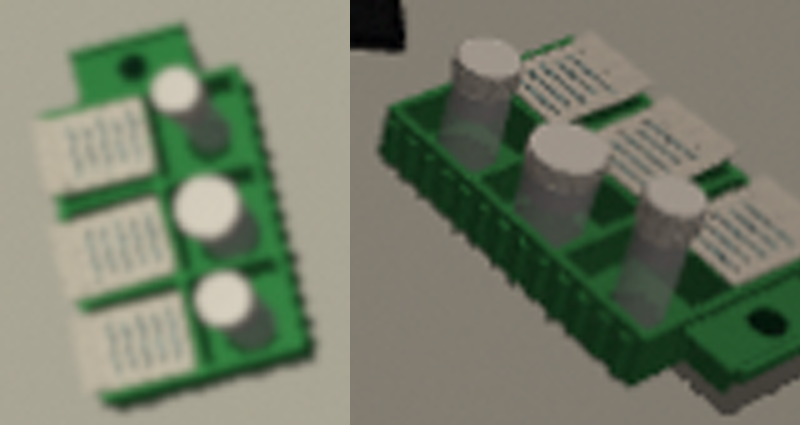

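The crop shows the row from the lip as narrow tall, wide squat, then middle, with the slips to the left of it. Top cap centres are (165.2,143), (171.2,166.4) and (174.8,184.8). Scene cap centres are (440.2,229.2), (418.4,219.6) and (402.2,201.6).

Run:
```python
from h import *
np.set_printoptions(precision=1,suppress=True)
T=np.load("top0.npy",allow_pickle=True).item();S=np.load("scene0.npy",allow_pickle=True).item()
a=[(165.2,143),(171.2,166.4),(174.8,184.8)];b=[(440.2,229.2),(418.4,219.6),(402.2,201.6)]
for n,h,p,q in zip(("lip","mid","far"),(.074,.054,.064),a,b):
    for z in(.054,.064,.074): print(n,z,ray(T,p,z)[0]*1000,ray(S,q,z)[0]*1000)
print("rack corners",ray(T,[(177.6,138.6),(192.4,196),(151,206)],.028)*1000)
A=cv2.resize(T["pixels"][115:225,340:445],None,fx=4,fy=4,interpolation=2)
B=cv2.resize(T["pixels"][125:220,222:310],None,fx=4,fy=4,interpolation=2)
B=cv2.copyMakeBorder(B,0,A.shape[0]-B.shape[0],0,0,0)
cv2.imwrite("pics/c1.png",np.hstack([A,B])[:,:,::-1]); print(A.shape,B.shape)
```

```text
lip 0.054 [569.6 287.8  54. ] [547.9 301.6  54. ]
lip 0.064 [566.1 284.8  64. ] [557.2 293.7  64. ]
lip 0.074 [562.7 281.8  74. ] [566.5 285.8  74. ]
mid 0.054 [507.2 269.1  54. ] [511.7 271.7  54. ]
mid 0.064 [504.4 266.3  64. ] [521.7 264.4  64. ]
mid 0.074 [501.5 263.4  74. ] [531.7 257.   74. ]
far 0.054 [459.  257.5  54. ] [449.7 264.4  54. ]
far 0.064 [456.7 254.8  64. ] [460.8 257.1  64. ]
far 0.074 [454.3 252.   74. ] [471.9 249.9  74. ]
rack corners [[591.  263.4  28. ]
 [435.6 217.5  28. ]
 [408.8 323.2  28. ]]
(440, 420, 3) (440, 352, 3)
```

View pics/c1.png

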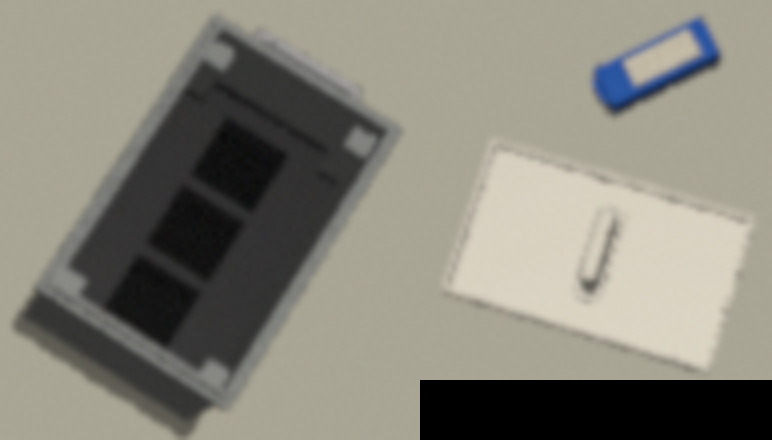

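The heights confirm lip = tall, middle cell = squat, far = middle vial. In the crop the box handle is at the upper end (310,65). Box rim corners are (218,15), (402,128), (40,290) and (225,408). Divider rim corners are (492,140), (753,218), (443,293) and (708,371), and the mailer is at (657,65).

Run:
```python
from h import *
np.set_printoptions(precision=1,suppress=True)
T=np.load("top0.npy",allow_pickle=True).item();S=np.load("scene0.npy",allow_pickle=True).item()
def rect(nm,f,p,z):
    P=ray(f,p,z)[:,:2]*1000; tl,tr,bl,br=P
    d=np.degrees(np.arctan2((tl-bl+tr-br)[1],(tl-bl+tr-br)[0])); e=np.degrees(np.arctan2((tr-tl+br-bl)[1],(tr-tl+br-bl)[0]))
    print(nm,P.mean(0),"up dir",d,"right dir",e,"sizes",[np.linalg.norm(x) for x in(tl-bl,tr-br,tr-tl,br-bl)])
o=np.array([340,115]);q=lambda L,o:np.array(L)/4.+o
rect("box",T,q([(218,15),(402,128),(40,290),(225,408)],o),.096)
rect("boxS",S,np.array([(92,381),(180,411),(195,283),(275,305)])/1.4,.096) 
o2=np.array([222,125])
rect("div",T,q([(72,140),(333,218),(23,293),(288,371)],o2),.010)
rect("divS",S,np.array([(480,360),(355,355),(478,311),(360,306)])/1.4,.010)
print("wells",ray(T,q([(240,165),(196,233),(150,300)],o),.03)*1000)
f=T;hsv=cv2.cvtColor(f["pixels"],cv2.COLOR_RGB2HSV);H,Sa,V=cv2.split(hsv)
print("fin top",ray(T,q([(192,245-25),(175,245+20)],o2),.04)*1000)
rng=[((380,160),1)]
```

```text
box [ 496.8 -292.2] up dir -33.47653132054083 right dir -123.3742484958678 sizes [np.float64(211.50139499886492), np.float64(211.37042044138047), np.float64(132.7526324054451), np.float64(130.77397150807573)]
boxS [ 506.7 -285.7] up dir -34.36572685535844 right dir 57.77541953621999 sizes [np.float64(200.81785795281897), np.float64(197.52933245863625), np.float64(128.25956064264832), np.float64(133.67224709302383)]
div [460.1  26.1] up dir -16.09728520301843 right dir -106.57806117270707 sizes [np.float64(108.73801640964103), np.float64(107.08728051016718), np.float64(182.1583326758819), np.float64(181.6596639951656)]
divS [466.3  28.9] up dir -14.869406624921067 right dir -105.32376672122228 sizes [np.float64(105.55961087687702), np.float64(107.37352388517922), np.float64(180.13244925475792), np.float64(187.3302286205921)]
wells [[ 544.8 -324.7   30. ]
 [ 498.5 -293.8   30. ]
 [ 453.5 -262.    30. ]]
fin top [[476.2  16.7  40. ]
 [446.5  27.3  40. ]]
```

```bash
python3 -m crank '{"travel":[[3,-3,0],[6,-6,0],[9,-9.5,0],[12,-13,0],[14.5,-16,0]],"turn":[[0,0,4],[0,0,8],[0,0,12],[0,0,15],[0,0,18]],"gripper":[0,0,0,0,0]}' 60
python3 -m crank '{"travel":[[3,-3,0],[6,-6,0],[9,-9.5,0],[12,-13,0],[14.5,-15.4,0]],"turn":[[0,0,4],[0,0,8],[0,0,12],[0,0,15],[0,0,18]],"gripper":[0,0,0,0,0]}'
python3 -m crank '{"travel":[[0,0,0],[0,0,0],[0,0,0],[0,0,0],[0,0,0]],"turn":[[0,0,0],[0,0,0],[0,0,0],[0,0,0],[0,0,0]],"gripper":[0,0,0,0,0]}'
python3 - <<'E'
from h import *
f=frame("wrist"); np.save("w1.npy",f,allow_pickle=True); save(f,"w1.png")
np.set_printoptions(precision=2,suppress=True)
for n,p in(("tall",(564.5,284,74)),("squat",(509.5,270.5,54)),("mid",(458.7,256,64))): print(n,proj(f,np.array(p)/1000))
E
```

```text
clock: 0.6
position: [0.3677, 0.4223, 0.2311]
tool_rot: [-3.141, 0.0, 3.095]
force: [1.0, 0.6, 0.3]
grip_width: 0.0853
finger_force: 0.0
clock: 1.1
position: [0.5127, 0.2676, 0.2312]
tool_rot: [-3.141, -0.0, -2.875]
force: [-1.0, 1.0, 0.4]
grip_width: 0.0854
finger_force: 0.0
clock: 1.6
position: [0.5107, 0.2714, 0.2313]
tool_rot: [3.141, -0.0, -2.874]
force: [0.3, -0.0, 0.8]
grip_width: 0.0854
finger_force: 0.0
tall [[280.77 246.4 ]]
squat [[282.42 182.45]]
mid [[281.8  125.59]]
```

View pics/w1.png

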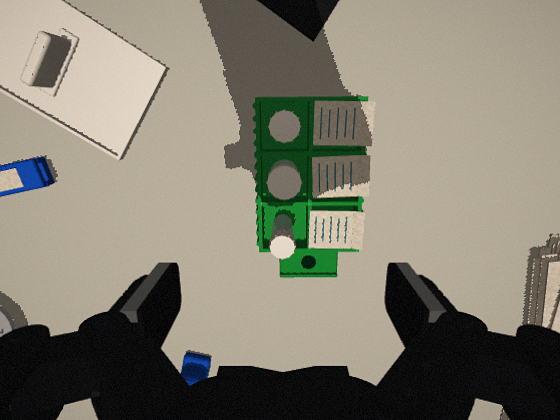

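The wrist view shows the caps at (283,247), (284,182) and (285,126), within 3 px of the predicted points, and the rack is square to the fingers. I'll grasp the tall vial.

```bash
python3 -m crank '{"travel":[[5.4,1.3,-1],[5.4,1.3,-5.5],[5.4,1.3,-10],[5.4,1.3,-14.6],[5.4,1.3,-19.1]],"turn":[[0,0,0],[0,0,0],[0,0,0],[0,0,0],[0,0,0]],"gripper":[0,0,0,0,0]}'
python3 -m crank '{"travel":[[0,0,0],[0,0,0],[0,0,0],[0,0,0],[0,0,0]],"turn":[[0,0,0],[0,0,0],[0,0,0],[0,0,0],[0,0,0]],"gripper":[0,0.4,0.9,0.9,0.9]}' 40
python3 -m crank '{"travel":[[0,0,0],[0,0,0],[0,0,0],[0,0,0],[0,0,1]],"turn":[[0,0,0],[0,0,0],[0,0,0],[0,0,0],[0,0,0]],"gripper":[0.9,0.9,0.9,0.9,0.9]}' 40
```

```text
clock: 2.15
position: [0.5649, 0.2839, 0.0386]
tool_rot: [3.141, 0.0, -2.875]
force: [1.7, 0.2, -0.7]
grip_width: 0.0852
finger_force: 0.0
clock: 2.65
position: [0.566, 0.2839, 0.0421]
tool_rot: [3.141, 0.002, -2.875]
force: [-0.1, 0.3, 0.4]
grip_width: 0.0286
finger_force: 0.0
clock: 3.15
position: [0.565, 0.2835, 0.0505]
tool_rot: [-3.142, -0.001, -2.875]
force: [-0.1, 0.1, 0.5]
grip_width: 0.0231
finger_force: 39.1
```

```bash
python3 -m crank '{"travel":[[0,0,3],[0,0,7],[0,0,11],[0,0,15],[0,0,19]],"turn":[[0,0,0],[0,0,0],[0,0,0],[0,0,0],[0,0,0]],"gripper":[0.9,0.9,0.9,0.9,0.9]}'
python3 -m crank '{"travel":[[0,-3,0],[0,-7,0],[0,-11,0],[0,-15,0],[0,-19,0]],"turn":[[0,0,-3],[0,0,-6],[0,0,-9],[0,0,-12],[0,0,-16]],"gripper":[0.9,0.9,0.9,0.9,0.9]}'
python3 -m crank '{"travel":[[0,-4,0],[0,-8,0],[0,-12,0],[0,-16,0],[-1,-20,0]],"turn":[[0,0,-3],[0,0,-6],[0,0,-9],[0,0,-12],[0,0,-16]],"gripper":[0.9,0.9,0.9,0.9,0.9]}'
python3 -m crank '{"travel":[[0,-5,0],[0,-10,0],[0,-15,0],[-1,-19,0],[-1,-21,0]],"turn":[[0,0,-4],[0,0,-8],[0,0,-12],[0,0,-16],[0,0,-17]],"gripper":[0.9,0.9,0.9,0.9,0.9]}'
python3 -m crank '{"travel":[[0,0,0],[0,0,0],[0,0,0],[0,0,0],[0,0,0]],"turn":[[0,0,0],[0,0,0],[0,0,0],[0,0,0],[0,0,0]],"gripper":[0.9,0.9,0.9,0.9,0.9]}'
python3 - <<'E'
from h import *
f=frame("wrist"); np.save("w2.npy",f,allow_pickle=True); save(f,"w2.png")
np.set_printoptions(precision=2,suppress=True)
th=np.radians(-33.5);yb=np.array([np.cos(th),np.sin(th)]);xb=np.array([yb[1],-yb[0]])
c=np.array([.5,-.290])
for x,y in((64,102),(64,-102),(-64,-102),(-64,102)): print(proj(f,np.r_[c+xb*x/1e3+yb*y/1e3,.096]))
for y in(56,0,-56): print("well",proj(f,np.r_[c+yb*y/1e3,.03]))
E
```

```text
clock: 3.65
position: [0.5649, 0.2833, 0.243]
tool_rot: [3.141, 0.001, -2.875]
force: [0.4, -0.3, -0.4]
grip_width: 0.0223
finger_force: 39.2
clock: 4.15
position: [0.5649, 0.0919, 0.2413]
tool_rot: [3.141, 0.001, 3.127]
force: [0.9, 1.4, -0.6]
grip_width: 0.0227
finger_force: 39.2
clock: 4.65
position: [0.5554, -0.108, 0.2411]
tool_rot: [3.141, 0.001, 2.848]
force: [0.6, 0.4, -1.5]
grip_width: 0.0226
finger_force: 39.2
clock: 5.15
position: [0.5432, -0.3206, 0.2412]
tool_rot: [-3.14, 0.001, 2.546]
force: [-0.0, 0.1, 0.1]
grip_width: 0.0229
finger_force: 39.2
clock: 5.65
position: [0.5456, -0.3156, 0.2405]
tool_rot: [3.141, 0.0, 2.554]
force: [0.9, 0.3, -0.7]
grip_width: 0.0228
finger_force: 39.2
[[207.2  246.13]]
[[189.2  -14.59]]
[[365.49 -15.08]]
[[350.59 245.8 ]]
well [[279.31 180.21]]
well [[279.02 124.92]]
well [[278.7   64.24]]
```

View pics/w2.png

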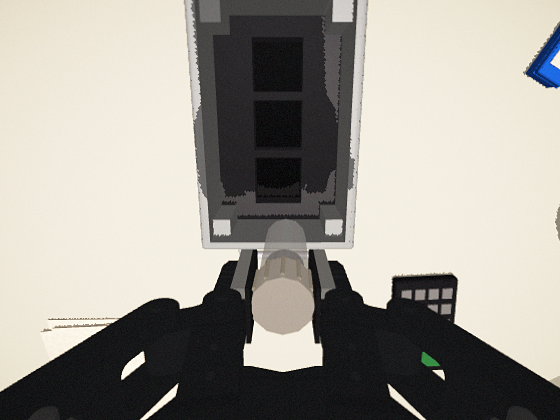

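The wells show at (277,63), (277,124) and (278,180), within 2 px of prediction, so the box pose is confirmed. I'll lower the tall vial into the handle well.

```bash
python3 -m crank '{"travel":[[0.1,-0.5,-3],[0.1,-0.5,-8],[0.1,-0.5,-12],[0.1,-0.5,-16],[0.1,-0.5,-18.5]],"turn":[[0,0,0],[0,0,0],[0,0,0],[0,0,0],[0,0,0]],"gripper":[0.9,0.9,0.9,0.9,0.9]}'
python3 -m crank '{"travel":[[0,0,-0.5],[0,0,-1],[0,0,-1.3],[0,0,-1.3],[0,0,-1.3]],"turn":[[0,0,0],[0,0,0],[0,0,0],[0,0,0],[0,0,0]],"gripper":[0.9,0.9,0.9,0.9,0.9]}'
```

```text
clock: 6.2
position: [0.5454, -0.3205, 0.0525]
tool_rot: [-3.141, -0.003, 2.553]
force: [-0.2, -0.4, -0.6]
grip_width: 0.0226
finger_force: 39.2
clock: 6.7
position: [0.5468, -0.3217, 0.0433]
tool_rot: [3.141, 0.001, 2.553]
force: [-1.1, -0.2, -0.3]
grip_width: 0.0225
finger_force: 39.2
```

```bash
python3 -m crank '{"travel":[[0,0,-0.1],[0,0,-0.1],[0,0,-0.1],[0,0,-0.1],[0,0,-0.1]],"turn":[[0,0,0],[0,0,0],[0,0,0],[0,0,0],[0,0,0]],"gripper":[0.9,0.7,0.5,0.5,0.5]}'
python3 -m crank '{"travel":[[0,0,0.5],[0,0,3],[0,0,8],[0,0,13],[0,0,18]],"turn":[[0,0,0],[0,0,0],[0,0,0],[0,0,0],[0,0,0]],"gripper":[0.5,0.5,0.5,0.5,0.5]}'
python3 - <<'E'
from h import *
f=frame("wrist"); save(f,"w3.png")
f=frame("top"); save(f,"t3.png",(330,105,450,230),4)
E
python3 -m crank '{"travel":[[0,4,0],[0,8,0],[0,12,0],[0,16,0],[-1,20,0]],"turn":[[0,0,3],[0,0,6],[0,0,9],[0,0,12],[0,0,16]],"gripper":[0.3,0,0,0,0]}'
python3 -m crank '{"travel":[[0,4,0],[0,8,0],[0,12,0],[0,16,0],[-1,20,0]],"turn":[[0,0,3],[0,0,6],[0,0,9],[0,0,12],[0,0,16]],"gripper":[0,0,0,0,0]}'
python3 -m crank '{"travel":[[0,4,0],[0,8,0],[0,12,0],[0,16,0],[-1.7,19.2,0]],"turn":[[0,0,3],[0,0,6],[0,0,9],[0,0,13],[0,0,17]],"gripper":[0,0,0,0,0]}'
```

```text
clock: 7.2
position: [0.5462, -0.3215, 0.0413]
tool_rot: [-3.142, 0.0, 2.553]
force: [-0.1, -0.2, -0.0]
grip_width: 0.043
finger_force: 0.0
clock: 7.7
position: [0.5459, -0.3214, 0.2237]
tool_rot: [-3.142, 0.0, 2.553]
force: [1.1, 0.4, 1.5]
grip_width: 0.0424
finger_force: 0.0
clock: 8.3
position: [0.5366, -0.1197, 0.2216]
tool_rot: [3.141, 0.001, 2.835]
force: [0.1, 0.3, -0.6]
grip_width: 0.0852
finger_force: 0.0
clock: 8.8
position: [0.5266, 0.0802, 0.2217]
tool_rot: [3.141, 0.001, 3.113]
force: [0.6, 0.8, 0.1]
grip_width: 0.0854
finger_force: 0.0
clock: 9.3
position: [0.5098, 0.2727, 0.2214]
tool_rot: [3.141, 0.001, -2.872]
force: [-0.5, -0.8, -0.5]
grip_width: 0.0855
finger_force: 0.0
```

View pics/w3.png

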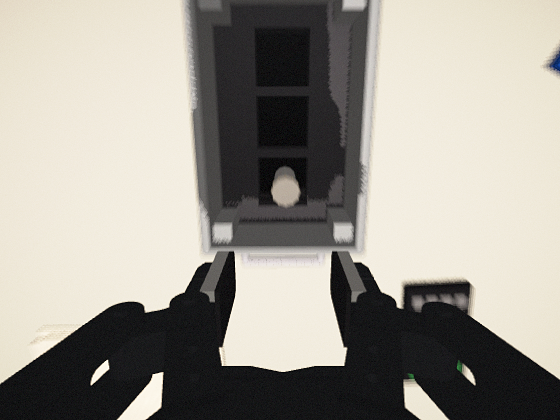

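The picture shows the tall vial upright in the handle-end well at (286,187). Next is the squat vial.

```bash
python3 -m crank '{"travel":[[0,-0.1,-3],[0,-0.1,-7.5],[0,-0.1,-12],[0,-0.1,-16.5],[0,-0.1,-18.5]],"turn":[[0,0,0],[0,0,0],[0,0,0],[0,0,0],[0,0,0]],"gripper":[0,0,0,0,0]}'
python3 -m crank '{"travel":[[0,0,-0.5],[0,0,-0.5],[0,0,-0.5],[0,0,-0.5],[0,0,-0.5]],"turn":[[0,0,0],[0,0,0],[0,0,0],[0,0,0],[0,0,0]],"gripper":[0.2,0.4,0.9,0.9,0.9]}'
python3 -m crank '{"travel":[[0,0,0],[0,0,0],[0,0,0],[0,0,0],[0,0,0]],"turn":[[0,0,0],[0,0,0],[0,0,0],[0,0,0],[0,0,0]],"gripper":[0.9,0.9,0.9,0.9,0.9]}'
```

```text
clock: 9.8
position: [0.5077, 0.2686, 0.033]
tool_rot: [-3.14, -0.004, -2.875]
force: [-0.5, -0.1, 0.7]
grip_width: 0.0854
finger_force: 0.0
clock: 10.3
position: [0.5102, 0.27, 0.0329]
tool_rot: [3.141, 0.003, -2.875]
force: [0.2, -0.9, 8.5]
grip_width: 0.0316
finger_force: 38.9
clock: 10.8
position: [0.5102, 0.27, 0.0329]
tool_rot: [3.141, 0.003, -2.875]
force: [0.9, -0.7, 8.5]
grip_width: 0.0315
finger_force: 38.9
```

```bash
python3 -m crank '{"travel":[[0,0,0.5],[0,0,2],[0,0,6],[0,0,11],[0,0,16]],"turn":[[0,0,0],[0,0,0],[0,0,0],[0,0,0],[0,0,0]],"gripper":[0.9,0.9,0.9,0.9,0.9]}'
python3 -m crank '{"travel":[[0,-3,0],[0,-7,0],[0,-11,0],[0,-15,0],[0,-19,0]],"turn":[[0,0,-3],[0,0,-6],[0,0,-9],[0,0,-12],[0,0,-16]],"gripper":[0.9,0.9,0.9,0.9,0.9]}'
python3 -m crank '{"travel":[[0,-4,0],[0,-8,0],[0,-12,0],[0,-16,0],[-0.5,-20,0]],"turn":[[0,0,-3],[0,0,-6],[0,0,-9],[0,0,-12],[0,0,-16]],"gripper":[0.9,0.9,0.9,0.9,0.9]}'
python3 -m crank '{"travel":[[0,-5,0],[0,-9,0],[0,-12,0],[-0.5,-15,0],[-0.5,-17,0]],"turn":[[0,0,-4],[0,0,-8],[0,0,-12],[0,0,-16],[0,0,-17]],"gripper":[0.9,0.9,0.9,0.9,0.9]}'
python3 -m crank '{"travel":[[0,0,0],[0,0,0],[0,0,0],[0,0,0],[0,0,0]],"turn":[[0,0,0],[0,0,0],[0,0,0],[0,0,0],[0,0,0]],"gripper":[0.9,0.9,0.9,0.9,0.9]}'
python3 - <<'E'
from h import *
f=frame("wrist"); save(f,"w4.png")
E
```

```text
clock: 11.3
position: [0.5088, 0.2693, 0.1944]
tool_rot: [3.141, 0.0, -2.875]
force: [0.8, 0.3, -0.4]
grip_width: 0.0314
finger_force: 39.8
clock: 11.8
position: [0.509, 0.078, 0.1928]
tool_rot: [3.141, 0.001, 3.127]
force: [0.7, -0.6, -1.3]
grip_width: 0.0313
finger_force: 39.8
clock: 12.3
position: [0.5044, -0.122, 0.1928]
tool_rot: [3.141, 0.002, 2.848]
force: [0.7, 0.2, -0.3]
grip_width: 0.0314
finger_force: 39.8
clock: 12.8
position: [0.4985, -0.2926, 0.1926]
tool_rot: [3.141, 0.001, 2.549]
force: [-0.0, 0.1, -0.1]
grip_width: 0.0312
finger_force: 39.8
clock: 13.3
position: [0.4995, -0.2897, 0.1914]
tool_rot: [3.141, -0.0, 2.554]
force: [-0.0, 0.3, -0.2]
grip_width: 0.0313
finger_force: 39.8
```

View pics/w4.png

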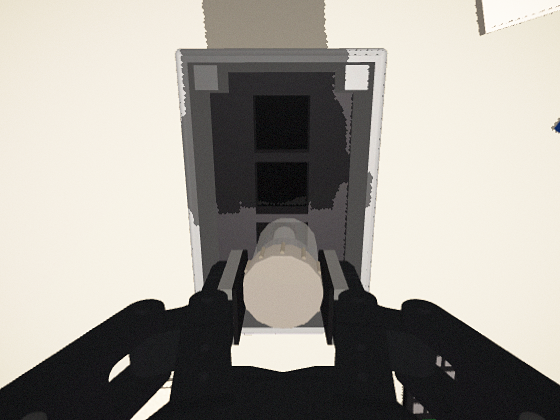

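The squat vial hangs upright in the fingers at (285,285), over the middle well. I'll lower it.

```bash
python3 -m crank '{"travel":[[0,0,-3],[0,0,-6.5],[0,0,-10],[0,0,-13],[0,0,-14.5]],"turn":[[0,0,0],[0,0,0],[0,0,0],[0,0,0],[0,0,0]],"gripper":[0.9,0.9,0.9,0.9,0.9]}'
python3 -m crank '{"travel":[[0,0,-0.5],[0,0,-0.9],[0,0,-1.1],[0,0,-1.1],[0,0,-1.1]],"turn":[[0,0,0],[0,0,0],[0,0,0],[0,0,0],[0,0,0]],"gripper":[0.9,0.9,0.9,0.9,0.9]}'
```

```text
clock: 13.85
position: [0.4984, -0.2897, 0.044]
tool_rot: [-3.141, -0.003, 2.553]
force: [-0.4, 1.0, -0.4]
grip_width: 0.0312
finger_force: 39.8
clock: 14.35
position: [0.4997, -0.2907, 0.0361]
tool_rot: [3.141, 0.001, 2.553]
force: [-0.7, 0.1, -0.4]
grip_width: 0.0314
finger_force: 39.8
```

```bash
python3 -m crank '{"travel":[[0,0,-0.2],[0,0,-0.2],[0,0,-0.2],[0,0,-0.2],[0,0,-0.2]],"turn":[[0,0,0],[0,0,0],[0,0,0],[0,0,0],[0,0,0]],"gripper":[0.9,0.7,0.5,0.4,0.4]}'
python3 -m crank '{"travel":[[0,0,0.5],[0,0,3],[0,0,8],[0,0,13],[0,0,18]],"turn":[[0,0,0],[0,0,0],[0,0,0],[0,0,0],[0,0,0]],"gripper":[0.4,0.4,0.4,0.4,0.4]}'
python3 - <<'E'
from h import *
f=frame("wrist"); save(f,"w5.png",(150,0,410,260),1.5)
E
python3 -m crank '{"travel":[[0,4,0],[0,8,0],[0,12,0],[0,16,0],[-1,20,0]],"turn":[[0,0,3],[0,0,6],[0,0,9],[0,0,12],[0,0,16]],"gripper":[0.3,0,0,0,0]}'
python3 -m crank '{"travel":[[0,4,0],[0,8,0],[0,12,0],[0,16,0],[-1,20,0]],"turn":[[0,0,3],[0,0,6],[0,0,9],[0,0,12],[0,0,16]],"gripper":[0,0,0,0,0]}'
python3 -m crank '{"travel":[[0,4,0],[0,8,0],[0,11,0],[-1,14,0],[-2.1,14.6,0]],"turn":[[0,0,3],[0,0,6],[0,0,9],[0,0,13],[0,0,17]],"gripper":[0,0,0,0,0]}'
```

```text
clock: 14.85
position: [0.4992, -0.2906, 0.0333]
tool_rot: [-3.142, 0.0, 2.553]
force: [-1.0, -0.1, 0.0]
grip_width: 0.0515
finger_force: 0.0
clock: 15.35
position: [0.4988, -0.2904, 0.2157]
tool_rot: [-3.142, 0.0, 2.553]
force: [1.0, -1.2, 0.3]
grip_width: 0.051
finger_force: 0.0
clock: 15.9
position: [0.4896, -0.0887, 0.2137]
tool_rot: [3.141, 0.001, 2.835]
force: [1.2, 0.4, 0.5]
grip_width: 0.0854
finger_force: 0.0
clock: 16.4
position: [0.4795, 0.1112, 0.2137]
tool_rot: [3.141, 0.001, 3.113]
force: [1.0, -0.2, -0.1]
grip_width: 0.0853
finger_force: 0.0
clock: 16.9
position: [0.4574, 0.2589, 0.2134]
tool_rot: [3.14, 0.0, -2.869]
force: [0.0, 0.3, 0.0]
grip_width: 0.0851
finger_force: 0.0
```

View pics/w5.png

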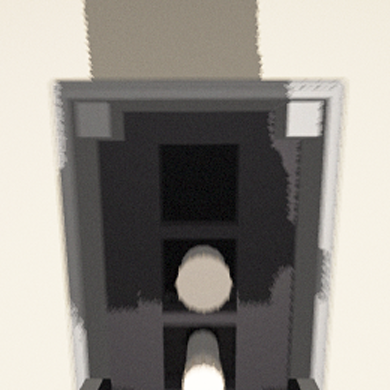

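The squat vial stands in the middle well at (203,280) in the crop, with the tall one beyond it. Now the middle vial.

```bash
python3 -m crank '{"travel":[[0,0,-3],[0,0,-7.5],[0,0,-12],[0,0,-15],[0,0,-17.3]],"turn":[[0,0,0],[0,0,0],[0,0,0],[0,0,0],[0,0,0]],"gripper":[0,0,0,0,0]}'
python3 -m crank '{"travel":[[0,0,0],[0,0,0],[0,0,0],[0,0,0],[0,0,0]],"turn":[[0,0,0],[0,0,0],[0,0,0],[0,0,0],[0,0,0]],"gripper":[0.2,0.4,0.9,0.9,0.9]}'
python3 -m crank '{"travel":[[0,0,0],[0,0,0],[0,0,0],[0,0,0],[0,0,0]],"turn":[[0,0,0],[0,0,0],[0,0,0],[0,0,0],[0,0,0]],"gripper":[0.9,0.9,0.9,0.9,0.9]}'
```

```text
clock: 17.4
position: [0.4577, 0.2551, 0.0386]
tool_rot: [-3.141, -0.001, -2.875]
force: [1.3, 0.7, -0.2]
grip_width: 0.0853
finger_force: 0.0
clock: 17.9
position: [0.459, 0.256, 0.0416]
tool_rot: [3.141, 0.002, -2.875]
force: [0.3, 0.2, 9.2]
grip_width: 0.0266
finger_force: 38.7
clock: 18.4
position: [0.4591, 0.256, 0.0416]
tool_rot: [3.141, 0.002, -2.875]
force: [-0.5, -0.6, 9.4]
grip_width: 0.0266
finger_force: 38.7
```

```bash
python3 -m crank '{"travel":[[0,0,0.5],[0,0,2],[0,0,6],[0,0,11],[0,0,15.5]],"turn":[[0,0,0],[0,0,0],[0,0,0],[0,0,0],[0,0,0]],"gripper":[0.9,0.9,0.9,0.9,0.9]}'
python3 -m crank '{"travel":[[0,-3,0],[0,-7,0],[0,-11,0],[0,-15,0],[0,-19,0]],"turn":[[0,0,-3],[0,0,-6],[0,0,-9],[0,0,-12],[0,0,-16]],"gripper":[0.9,0.9,0.9,0.9,0.9]}'
python3 -m crank '{"travel":[[0,-4,0],[0,-8,0],[0,-12,0],[0,-16,0],[-0.3,-19,0]],"turn":[[0,0,-3],[0,0,-6],[0,0,-9],[0,0,-12],[0,0,-16]],"gripper":[0.9,0.9,0.9,0.9,0.9]}'
python3 -m crank '{"travel":[[0,-4,0],[0,-8,0],[0,-11,0],[-0.2,-13,0],[-0.2,-13.5,0]],"turn":[[0,0,-4],[0,0,-8],[0,0,-12],[0,0,-16],[0,0,-17]],"gripper":[0.9,0.9,0.9,0.9,0.9]}'
python3 -m crank '{"travel":[[0,0,0],[0,0,0],[0,0,0],[0,0,0],[0,0,-4]],"turn":[[0,0,0],[0,0,0],[0,0,0],[0,0,0],[0,0,0]],"gripper":[0.9,0.9,0.9,0.9,0.9]}'
```

```text
clock: 18.9
position: [0.458, 0.2554, 0.1981]
tool_rot: [3.141, 0.001, -2.875]
force: [0.3, 0.6, -0.5]
grip_width: 0.0265
finger_force: 39.4
clock: 19.4
position: [0.458, 0.064, 0.1961]
tool_rot: [3.141, 0.001, 3.127]
force: [1.3, 0.7, -0.2]
grip_width: 0.0268
finger_force: 39.5
clock: 19.9
position: [0.455, -0.1269, 0.1961]
tool_rot: [3.142, 0.001, 2.846]
force: [0.4, 0.6, -0.6]
grip_width: 0.0264
finger_force: 39.4
clock: 20.4
position: [0.4526, -0.2612, 0.1956]
tool_rot: [-3.141, 0.0, 2.547]
force: [0.6, 0.6, 0.6]
grip_width: 0.0265
finger_force: 39.4
clock: 20.9
position: [0.4559, -0.2601, 0.1583]
tool_rot: [3.14, 0.007, 2.554]
force: [1.5, -0.7, -1.2]
grip_width: 0.0266
finger_force: 39.4
```

```bash
python3 -m crank '{"travel":[[0,0,-3],[0,0,-6],[0,0,-8.5],[0,0,-10],[0,0,-10.5]],"turn":[[0,0,0],[0,0,0],[0,0,0],[0,0,0],[0,0,0]],"gripper":[0.9,0.9,0.9,0.9,0.9]}'
python3 -m crank '{"travel":[[0,0,-0.4],[0,0,-0.8],[0,0,-0.8],[0,0,-0.8],[0,0,-0.8]],"turn":[[0,0,0],[0,0,0],[0,0,0],[0,0,0],[0,0,0]],"gripper":[0.9,0.9,0.9,0.9,0.9]}'
```

```text
clock: 21.4
position: [0.4527, -0.2587, 0.0489]
tool_rot: [-3.141, -0.002, 2.554]
force: [-0.4, 0.5, 0.5]
grip_width: 0.0264
finger_force: 39.5
clock: 21.9
position: [0.4535, -0.2596, 0.0427]
tool_rot: [3.141, 0.001, 2.553]
force: [0.1, 0.2, -0.1]
grip_width: 0.0265
finger_force: 39.5
```

```bash
python3 -m crank '{"travel":[[0,0,-0.1],[0,0,-0.1],[0,0,-0.1],[0,0,-0.1],[0,0,-0.1]],"turn":[[0,0,0],[0,0,0],[0,0,0],[0,0,0],[0,0,0]],"gripper":[0.9,0.7,0.5,0.4,0.4]}'
python3 -m crank '{"travel":[[0,0,0.5],[0,0,3],[0,0,8],[0,0,13],[0,0,18]],"turn":[[0,0,0],[0,0,0],[0,0,0],[0,0,0],[0,0,0]],"gripper":[0.4,0.4,0.4,0.4,0.4]}'
python3 - <<'E'
from h import *
f=frame("wrist"); np.save("w6.npy",f,allow_pickle=True)
print(bot.observe()["qpos"])
E
python3 -m crank '{"travel":[[0,3,0],[0,7,0],[0,11,0],[0,15,0],[0.5,18.7,0]],"turn":[[0,0,2],[0,0,4],[0,0,6],[0,0,8],[0,0,10]],"gripper":[0.3,0,0,0,0]}'
python3 -m crank '{"travel":[[0,3,0],[0,6,0],[0,9,0],[0.4,10,0],[0.4,10,0]],"turn":[[0,0,2],[0,0,4],[0,0,6],[0,0,8],[0,0,8]],"gripper":[0,0,0,0,0]}'
python3 -m crank '{"travel":[[0,0,0],[0,0,0],[0,0,0],[0,0,0],[0,0,0]],"turn":[[0,0,0],[0,0,0],[0,0,0],[0,0,0],[0,0,0]],"gripper":[0,0,0,0,0]}'
python3 - <<'E'
from h import *
f=frame("wrist"); np.save("w7.npy",f,allow_pickle=True)
g=frame("top"); np.save("t7.npy",g,allow_pickle=True)
w6=np.load("w6.npy",allow_pickle=True).item()
a=f["pixels"];b=w6["pixels"][0:280,140:420]
b=cv2.copyMakeBorder(cv2.resize(b,(240,240)),0,180,0,0,0)
cv2.imwrite("pics/w7.png",np.hstack([a,b])[:,:,::-1])
print(bot.observe()["qpos"])
th=np.radians(-16);xd=np.array([np.cos(th),np.sin(th)]);yd=np.array([-xd[1],xd[0]])
c=np.array([.463,.0275])
for x,y in((54,92),(54,-92),(-54,-92),(-54,92)): print(proj(f,np.r_[c+xd*x/1e3+yd*y/1e3,.01]))
for x in (25,-25): print("fin",proj(f,np.r_[c+xd*x/1e3,.04]))
E
```

```text
clock: 22.4
position: [0.4532, -0.2594, 0.0412]
tool_rot: [-3.142, -0.0, 2.553]
force: [0.7, 0.5, 0.8]
grip_width: 0.0512
finger_force: 0.0
clock: 22.9
position: [0.4527, -0.2594, 0.2236]
tool_rot: [-3.141, -0.0, 2.553]
force: [0.9, -1.6, -0.4]
grip_width: 0.0511
finger_force: 0.0
[ 0.22285785  0.36649059  0.2405532   1.88064603 -0.11010177  0.89808106
  1.49702054]
clock: 23.45
position: [0.4576, -0.0708, 0.2217]
tool_rot: [3.141, 0.0, 2.729]
force: [1.4, 0.1, 0.4]
grip_width: 0.0851
finger_force: 0.0
clock: 23.95
position: [0.4626, 0.0285, 0.2215]
tool_rot: [3.141, 0.0, 2.87]
force: [-1.1, -0.4, -0.0]
grip_width: 0.0855
finger_force: 0.0
clock: 24.45
position: [0.4622, 0.0272, 0.2213]
tool_rot: [-3.142, 0.0, 2.866]
force: [-0.0, 0.1, 1.0]
grip_width: 0.0852
finger_force: 0.0
[-0.23785782  0.27867192  0.06141168  2.02431672 -0.02265594  0.8392357
  1.13229563]
[[368.32252046 226.60436729]]
[[198.25785756 225.9204103 ]]
[[191.33140415 123.34006161]]
[[376.26563717 124.11926645]]
fin [[283.49348063 208.42071301]]
fin [[283.75282477 157.20002294]]
```

View pics/w7.png

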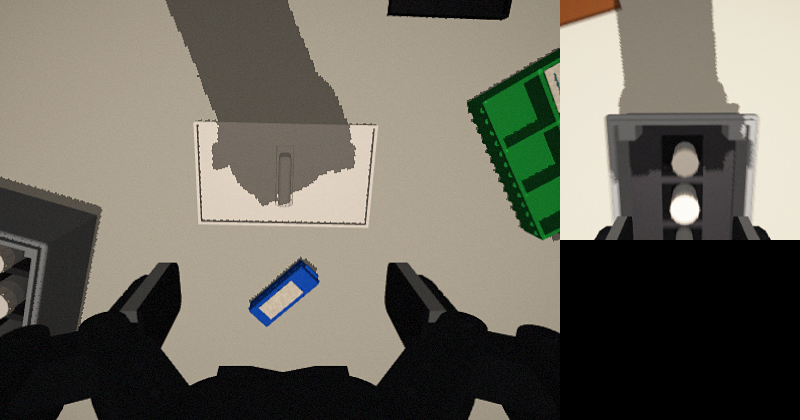

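The three vials stand in their wells (inset). The divider corners at (199,224), (368,227), (378,124) and (194,121) agree with prediction to about 3 px, and the fin is at (285,178), centred between the fingers. I'll grasp the fin.

```bash
python3 -m crank '{"travel":[[0,0,-3],[0,0,-8],[0,0,-13],[0,0,-18],[0,0,-20]],"turn":[[0,0,-0.5],[0,0,-0.8],[0,0,-0.8],[0,0,-0.8],[0,0,-0.8]],"gripper":[0,0,0,0,0]}'
python3 -m crank '{"travel":[[0,0,-0.5],[0,0,-0.5],[0,0,-0.5],[0,0,-0.5],[0,0,-0.5]],"turn":[[0,0,0],[0,0,0],[0,0,0],[0,0,0],[0,0,0]],"gripper":[0,0.5,1,1,1]}' 80
python3 -m crank '{"travel":[[0,0,0],[0,0,0],[0,0,0],[0,0,0],[0,0,0]],"turn":[[0,0,0],[0,0,0],[0,0,0],[0,0,0],[0,0,0]],"gripper":[1,1,1,1,1]}' 80
```

```text
clock: 25.05
position: [0.4604, 0.0273, 0.0177]
tool_rot: [-3.14, -0.004, 2.853]
force: [-0.5, -0.6, 0.4]
grip_width: 0.0856
finger_force: 0.0
clock: 25.55
position: [0.4629, 0.0276, 0.0173]
tool_rot: [3.141, 0.002, 2.853]
force: [0.8, 0.0, -0.2]
grip_width: 0.0283
finger_force: 0.0
clock: 26.05
position: [0.4627, 0.0276, 0.0172]
tool_rot: [3.141, 0.001, 2.853]
force: [-3.0, 0.0, 17.8]
grip_width: 0.0104
finger_force: 79.2
```

```bash
python3 -m crank '{"travel":[[0,0,0.5],[0,0,3],[0,0,8],[0,0,13],[0,0,18]],"turn":[[0,0,0],[0,0,0],[0,0,0],[0,0,0],[0,0,0]],"gripper":[1,1,1,1,1]}'
python3 -m crank '{"travel":[[0,-1,2],[0,-3,3],[0,-6,3],[0,-9,3],[0,-12,3]],"turn":[[0,0,-5],[0,0,-12],[0,0,-19],[0,0,-26],[0,0,-33]],"gripper":[1,1,1,1,1]}'
python3 -m crank '{"travel":[[0,-2,0],[0,-5,0],[0,-8,0],[0.5,-11,0],[1,-13,0]],"turn":[[0,0,-7],[0,0,-14],[0,0,-21],[0,0,-28],[0,0,-36]],"gripper":[1,1,1,1,1]}'
python3 -m crank '{"travel":[[0.5,-2,0],[1,-4,0],[2,-6,0],[2.5,-6.8,0],[2.7,-6.8,0]],"turn":[[0,0,-8],[0,0,-16],[0,0,-24],[0,0,-32],[0,0,-38]],"gripper":[1,1,1,1,1]}'
python3 -m crank '{"travel":[[0,0,0],[0,0,0],[0,0,0],[0,0,0],[0,0,0]],"turn":[[0,0,0],[0,0,0],[0,0,0],[0,0,0],[0,0,0]],"gripper":[1,1,1,1,1]}'
python3 - <<'E'
from h import *
f=frame("wrist"); np.save("w8.npy",f,allow_pickle=True);g=frame("top"); np.save("t8.npy",g,allow_pickle=True); s=frame("scene"); np.save("s8.npy",s,allow_pickle=True)
a=f["pixels"]; b=cv2.resize(s["pixels"][120:330,50:290],(240,210))
t=cv2.resize(g["pixels"][105:235,320:450],(240,210))if 0 else cv2.resize(g["pixels"][100:240,310:470],(240,210))
cv2.imwrite("pics/w8.png",np.hstack([a,np.vstack([t,b])])[:,:,::-1])
E
```

```text
clock: 26.55
position: [0.4616, 0.0274, 0.1985]
tool_rot: [-3.142, -0.0, 2.853]
force: [0.9, -0.7, -1.8]
grip_width: 0.0105
finger_force: 78.3
clock: 27.05
position: [0.4619, -0.0935, 0.2267]
tool_rot: [3.141, 0.0, 2.272]
force: [0.5, -0.0, -3.2]
grip_width: 0.0102
finger_force: 78.4
clock: 27.55
position: [0.4718, -0.2245, 0.2266]
tool_rot: [3.141, 0.0, 1.642]
force: [1.2, 0.7, -2.0]
grip_width: 0.0105
finger_force: 78.4
clock: 28.05
position: [0.4991, -0.2916, 0.2263]
tool_rot: [-3.142, 0.0, 0.979]
force: [0.1, 0.1, -2.5]
grip_width: 0.0104
finger_force: 78.4
clock: 28.55
position: [0.4992, -0.2904, 0.2264]
tool_rot: [3.141, -0.0, 0.986]
force: [0.7, 0.0, -2.3]
grip_width: 0.0102
finger_force: 78.4
```

View pics/w8.png

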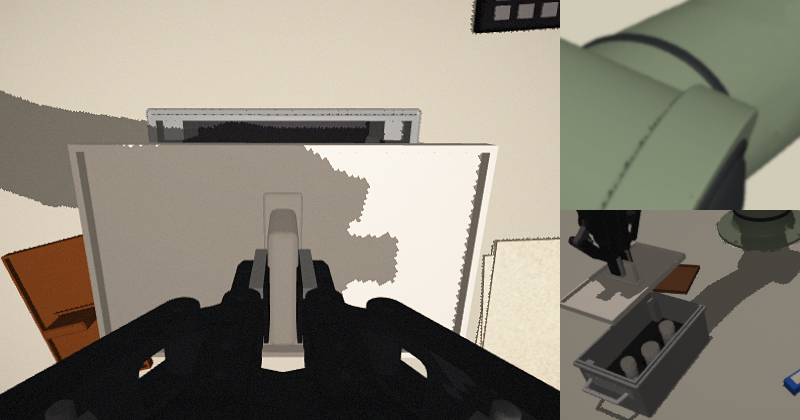

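Run:
```python
from h import *
np.set_printoptions(precision=1,suppress=True)
f=np.load("w8.npy",allow_pickle=True).item()
th=np.radians(-33.5);yb=np.array([np.cos(th),np.sin(th)]);xb=np.array([yb[1],-yb[0]])
c=np.array([.5,-.290])
def inbox(uv,z): P=ray(f,uv,z)[:,:2]-c; return np.c_[P@xb,P@yb]*1000
print("tray",inbox([(68,147),(498,145)],.2192)); print("rim",inbox([(147,109),(420,109)],.096))
P=bot.observe()["position"][:2]-c; print("tcp",P@xb*1e3,P@yb*1e3)
# edge lines, refine
g=cv2.cvtColor(f["pixels"],cv2.COLOR_RGB2GRAY).astype(int)
for u in(200,260,400,460): print(u,[ (v,g[v,u]) for v in range(100,152,2)])
```

```text
tray [[-52.1 -92.1]
 [-53.   91.7]]
rim [[ -66.7 -103.1]
 [ -66.8  103.9]]
tcp 0.8240943843097559 -0.3676445637586643
200 [(100, np.int64(213)), (102, np.int64(214)), (104, np.int64(213)), (106, np.int64(219)), (108, np.int64(149)), (110, np.int64(160)), (112, np.int64(166)), (114, np.int64(148)), (116, np.int64(177)), (118, np.int64(179)), (120, np.int64(138)), (122, np.int64(56)), (124, np.int64(60)), (126, np.int64(65)), (128, np.int64(27)), (130, np.int64(34)), (132, np.int64(27)), (134, np.int64(29)), (136, np.int64(31)), (138, np.int64(28)), (140, np.int64(29)), (142, np.int64(56)), (144, np.int64(111)), (146, np.int64(148)), (148, np.int64(149)), (150, np.int64(147))]
260 [(100, np.int64(217)), (102, np.int64(213)), (104, np.int64(214)), (106, np.int64(217)), (108, np.int64(137)), (110, np.int64(160)), (112, np.int64(168)), (114, np.int64(97)), (116, np.int64(188)), (118, np.int64(188)), (120, np.int64(152)), (122, np.int64(68)), (124, np.int64(69)), (126, np.int64(45)), (128, np.int64(33)), (130, np.int64(24)), (132, np.int64(28)), (134, np.int64(29)), (136, np.int64(29)), (1
[... 599 characters left out ...]
 np.int64(74)), (142, np.int64(54)), (144, np.int64(102)), (146, np.int64(246)), (148, np.int64(244)), (150, np.int64(244))]
460 [(100, np.int64(211)), (102, np.int64(211)), (104, np.int64(211)), (106, np.int64(209)), (108, np.int64(212)), (110, np.int64(214)), (112, np.int64(211)), (114, np.int64(212)), (116, np.int64(212)), (118, np.int64(207)), (120, np.int64(211)), (122, np.int64(211)), (124, np.int64(210)), (126, np.int64(214)), (128, np.int64(212)), (130, np.int64(212)), (132, np.int64(211)), (134, np.int64(211)), (136, np.int64(211)), (138, np.int64(215)), (140, np.int64(213)), (142, np.int64(216)), (144, np.int64(97)), (146, np.int64(244)), (148, np.int64(243)), (150, np.int64(242))]
```

```bash
python3 -m crank '{"travel":[[0.1,0.1,-3],[0.1,0.1,-6],[0.1,0.1,-9],[0.1,0.1,-10.5],[0.1,0.1,-10.8]],"turn":[[0,0,0],[0,0,0],[0,0,0],[0,0,0],[0,0,0]],"gripper":[1,1,1,1,1]}'
python3 -m crank '{"travel":[[0,0,-0.5],[0,0,-0.9],[0,0,-1.3],[0,0,-1.7],[0,0,-1.9]],"turn":[[0,0,0],[0,0,0],[0,0,0],[0,0,0],[0,0,0]],"gripper":[1,1,1,1,1]}'
python3 -m crank '{"travel":[[0,0,0],[0,0,0],[0,0,0],[0,0,0],[0,0,0]],"turn":[[0,0,0],[0,0,0],[0,0,0],[0,0,0],[0,0,0]],"gripper":[1,1,1,1,1]}'
python3 - <<'E'
from h import *
s=frame("scene"); save(s,"s9.png",(50,150,250,330),3)
E
```

```text
clock: 29.2
position: [0.4996, -0.2893, 0.1171]
tool_rot: [-3.139, 0.001, 0.986]
force: [-1.0, 0.3, -1.2]
grip_width: 0.01
finger_force: 78.3
clock: 29.7
position: [0.5003, -0.2894, 0.0992]
tool_rot: [3.141, -0.0, 0.986]
force: [-0.2, -0.0, -2.2]
grip_width: 0.0105
finger_force: 78.3
clock: 30.2
position: [0.5003, -0.2895, 0.0994]
tool_rot: [3.141, -0.0, 0.986]
force: [-0.8, -0.0, -2.0]
grip_width: 0.0106
finger_force: 78.3
```

View pics/s9.png

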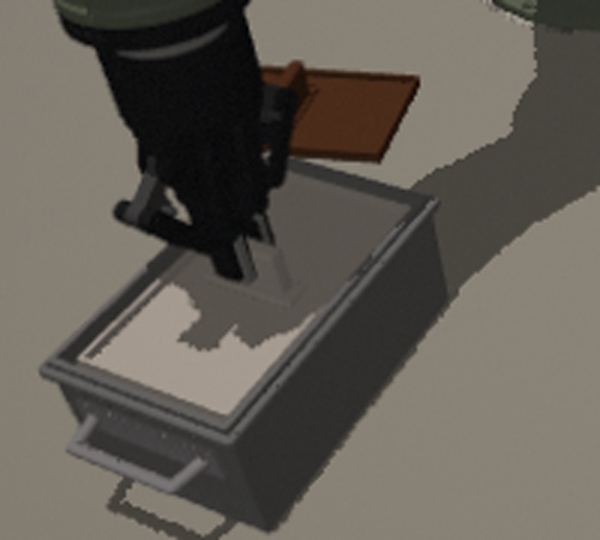

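The tray sits inside the box rim, level and evenly spaced. I'll lower the last 2 mm and release.

```bash
python3 -m crank '{"travel":[[0,0,-0.1],[0,0,-0.2],[0,0,-0.2],[0,0,-0.2],[0,0,-0.2]],"turn":[[0,0,0],[0,0,0],[0,0,0],[0,0,0],[0,0,0]],"gripper":[1,1,1,0.8,0.6]}'
python3 -m crank '{"travel":[[0,0,0],[0,0,0],[0,0,0],[0,0,1],[0,0,5]],"turn":[[0,0,0],[0,0,0],[0,0,0],[0,0,0],[0,0,0]],"gripper":[0.5,0.5,0.5,0.5,0.5]}'
python3 -m crank '{"travel":[[0,0,3],[0,0,6],[0,0,9],[0,0,11],[0,0,12]],"turn":[[0,0,0],[0,0,0],[0,0,0],[0,0,0],[0,0,0]],"gripper":[0.5,0.5,0.5,0.5,0.5]}'
python3 - <<'E'
from h import *
np.set_printoptions(precision=1,suppress=True)
T=np.load("t7.npy",allow_pickle=True).item();W=np.load("w7.npy",allow_pickle=True).item();S=np.load("scene0.npy",allow_pickle=True).item();T0=np.load("top0.npy",allow_pickle=True).item()
for n,f in(("top0",T0),("scene0",S),("w7",W)):
    H,Sa,V=cv2.split(cv2.cvtColor(f["pixels"],cv2.COLOR_RGB2HSV))
    m=((H>105)&(H<128)&(Sa>130)).astype(np.uint8)
    cs,_=cv2.findContours(m,0,1)
    for c in cs:
        if cv2.contourArea(c)<80: continue
        P=ray(f,cv2.convexHull(c).reshape(-1,2),.02)[:,:2]*1000; r=cv2.minAreaRect(P.astype(np.float32))
        if abs(r[0][0]-590)<40 and abs(r[0][1]+10)<40:
            b=cv2.boxPoints(r); e=max(b[1]-b[0],b[2]-b[1],key=np.linalg.norm); print(n,np.array(r[0]),np.array(r[1]),"long dir",np.degrees(np.arctan2(e[1],e[0])))
f=frame("wrist"); np.save("w9.npy",f,allow_pickle=True); save(f,"w9.png")
th=np.radians(-33.5);yb=np.array([np.cos(th),np.sin(th)]);xb=np.array([yb[1],-yb[0]]);c=np.array([.5,-.290])
print(proj(f,[np.r_[c+xb*x/1e3+yb*y/1e3,.09] for x,y in((-54,-92),(-54,92),(54,92),(54,-92))]))
print(bot.observe()["qpos"])
E
```

```text
clock: 30.75
position: [0.5003, -0.2895, 0.0973]
tool_rot: [3.141, -0.0, 0.986]
force: [0.0, 0.2, 0.6]
grip_width: 0.0303
finger_force: 0.0
clock: 31.25
position: [0.4988, -0.2886, 0.1457]
tool_rot: [-3.137, 0.001, 0.986]
force: [-0.4, 0.7, 1.3]
grip_width: 0.0426
finger_force: 0.0
clock: 31.75
position: [0.5006, -0.2898, 0.2697]
tool_rot: [3.139, -0.001, 0.985]
force: [-0.1, -0.0, -0.0]
grip_width: 0.0426
finger_force: 0.0
top0 [588.7 -10. ] [28.6 82.4] long dir -62.024467
scene0 [599.5  -9.3] [36.9 88.3] long dir -62.432774
w7 [587.8  -8.5] [35.3 86. ] long dir -62.39225
[[179.9 124.8]
 [382.9 124.7]
 [374.2 236.1]
 [189.  236.4]]
[-0.   0.5  0.6  1.7 -0.3  1.1  0.1]
```

View pics/w9.png

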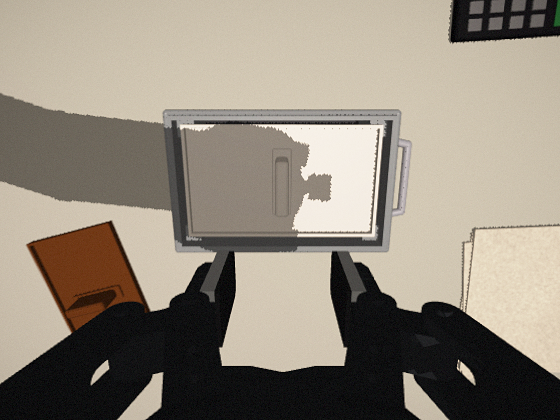

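The tray lies inside the rim, parallel and centred, with corners near (180,123), (383,123), (377,237) and (187,237) against a rim spanning 164–400. I'll move over the mailer and check where the fingertip lies relative to the TCP.

```bash
python3 -m crank '{"travel":[[0,2,0],[1,5,0],[2,8,0],[3,11,0],[4,14,0]],"turn":[[0,0,4],[0,0,10],[0,0,16],[0,0,23],[0,0,30]],"gripper":[0,0,0,0,0]}'
python3 -m crank '{"travel":[[1,4,0],[2,8,0],[3,11,-1],[4.5,13.5,-3],[4.8,14,-5]],"turn":[[0,0,7],[0,0,14],[0,0,21],[0,0,28],[0,0,31.3]],"gripper":[0,0,0,0,0]}'
python3 -m crank '{"travel":[[0,0,0],[0,0,0],[0,0,0],[0,0,0],[0,0,0]],"turn":[[0,0,0],[0,0,0],[0,0,0],[0,0,0],[0,0,0]],"gripper":[0.3,0.3,0.3,0.3,0.3]}'
python3 - <<'E'
from h import *
np.set_printoptions(precision=1,suppress=True)
s=frame("scene");w=frame("wrist");np.save("w10.npy",w,allow_pickle=True)
o=bot.observe();p=o["position"];print(p,o["tool_rot"],o["grip_width"])
a=np.radians(27.8);fy=np.array([np.cos(a),np.sin(a),0]);u0=proj(s,p)[0]
x0,y0=int(u0[0])-60,int(u0[1])-50
A=cv2.resize(s["pixels"][y0:y0+100,x0:x0+120],None,fx=4,fy=4,interpolation=2)[:,:,::-1].copy()
for dz,col in((0,(0,0,255)),(.013,(0,255,0))):
    for sg in(1,-1):
        q=(proj(s,p+fy*sg*o["grip_width"]/2+[0,0,dz])[0]-[x0,y0])*4+2
        cv2.circle(A,tuple(int(v) for v in q),3,col,-1)
B=cv2.resize(w["pixels"][100:400,140:440],(300,300))[:,:,::-1]
cv2.imwrite("pics/s10.png",np.hstack([A,cv2.copyMakeBorder(B,0,100,0,0,0)]))
H,Sa,V=cv2.split(cv2.cvtColor(w["pixels"],cv2.COLOR_RGB2HSV))
cs,_=cv2.findContours(((H>105)&(H<128)&(Sa>130)).astype(np.uint8),0,1)
for c in cs:
    if cv2.contourArea(c)>500:
        P=ray(w,cv2.convexHull(c).reshape(-1,2),.02)[:,:2]*1000; r=cv2.minAreaRect(P.astype(np.float32)); print(cv2.boundingRect(c),np.array(r[0]),np.array(r[1]),r[2])
E
```

```text
clock: 32.3
position: [0.54, -0.1472, 0.2663]
tool_rot: [-3.14, -0.0, 1.516]
force: [-0.2, -0.3, 0.2]
grip_width: 0.0854
finger_force: 0.0
clock: 32.8
position: [0.5886, -0.0048, 0.2155]
tool_rot: [3.142, -0.002, 2.067]
force: [-0.4, -0.6, -0.9]
grip_width: 0.085
finger_force: 0.0
clock: 33.3
position: [0.5883, -0.0098, 0.218]
tool_rot: [3.141, 0.0, 2.055]
force: [0.2, 1.1, -0.8]
grip_width: 0.0603
finger_force: 0.0
[ 0.6 -0.   0.2] [3.1 0.  2.1] 0.059910474523534665
(272, 135, 31, 84) [591.4  -7.2] [29.9 84.4] 27.571104049682617
```

View pics/s10.png

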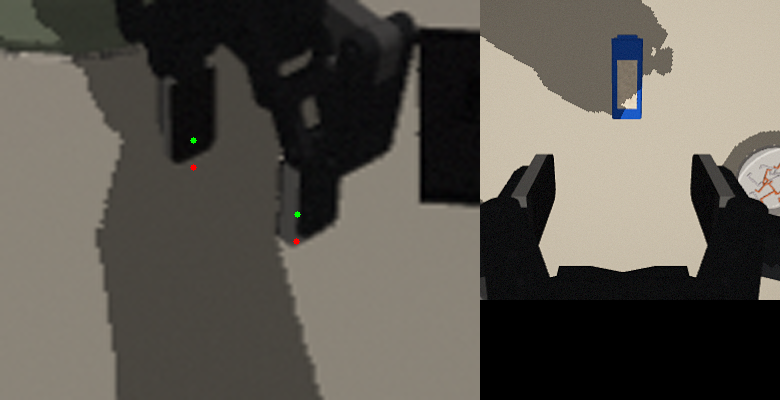

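At a 60 mm opening the fingertips (178,162) and (296,245) lie about at the TCP. The wrist inset shows the mailer at (627,77), upright and centred between the fingers. I'll grasp at about 13 mm.

```bash
python3 -m crank '{"travel":[[0.1,0.1,-4],[0.1,0.1,-9],[0.1,0.1,-14],[0.1,0.1,-18],[0.1,0.1,-20]],"turn":[[0,0,0],[0,0,0],[0,0,0],[0,0,0],[0,0,0]],"gripper":[0.3,0.3,0.3,0.3,0.3]}'
python3 -m crank '{"travel":[[0,0,-0.3],[0,0,-0.3],[0,0,-0.3],[0,0,-0.3],[0,0,-0.3]],"turn":[[0,0,0],[0,0,0],[0,0,0],[0,0,0],[0,0,0]],"gripper":[0.3,0.5,0.9,0.9,0.9]}' 50
python3 -m crank '{"travel":[[0,0,0],[0,0,0],[0,0,0],[0,0,0.5],[0,0,3]],"turn":[[0,0,0],[0,0,0],[0,0,0],[0,0,0],[0,0,0]],"gripper":[0.9,0.9,0.9,0.9,0.9]}' 50
```

```text
clock: 33.9
position: [0.5876, -0.0085, 0.014]
tool_rot: [-3.138, -0.001, 2.055]
force: [0.9, 0.1, 0.2]
grip_width: 0.0596
finger_force: 0.0
clock: 34.4
position: [0.5902, -0.0085, 0.0161]
tool_rot: [3.139, 0.001, 2.055]
force: [-1.8, -0.6, 4.6]
grip_width: 0.028
finger_force: 48.9
clock: 34.9
position: [0.5884, -0.0084, 0.0441]
tool_rot: [-3.14, -0.001, 2.056]
force: [-0.1, 1.3, 0.2]
grip_width: 0.0278
finger_force: 49.5
```

```bash
python3 -m crank '{"travel":[[0,0,4],[0,0,8],[0,0,12],[0,0,16],[0,0,20]],"turn":[[0,0,0],[0,0,0],[0,0,0],[0,0,0],[0,0,0]],"gripper":[0.9,0.9,0.9,0.9,0.9]}'
python3 -m crank '{"travel":[[-1,-2,0],[-2.5,-5,0],[-4,-8,0],[-5.5,-11,0],[-7,-14,0]],"turn":[[0,0,-4],[0,0,-10],[0,0,-16],[0,0,-23],[0,0,-30]],"gripper":[0.9,0.9,0.9,0.9,0.9]}'
python3 -m crank '{"travel":[[-1.5,-3,0],[-3,-6,0],[-4.5,-9,0],[-5.6,-11,0],[-5.9,-11.4,0]],"turn":[[0,0,-7],[0,0,-14],[0,0,-21],[0,0,-28],[0,0,-31.2]],"gripper":[0.9,0.9,0.9,0.9,0.9]}'
python3 -m crank '{"travel":[[0,0,0],[0,0,0],[0,0,0],[0,0,0],[0,0,0]],"turn":[[0,0,0],[0,0,0],[0,0,0],[0,0,0],[0,0,0]],"gripper":[0.9,0.9,0.9,0.9,0.9]}'
python3 - <<'E'
from h import *
w=frame("wrist"); s=frame("scene"); np.save("w11.npy",w,allow_pickle=True)
b=cv2.resize(s["pixels"][130:330,50:250],(240,240))
cv2.imwrite("pics/w11.png",np.hstack([w["pixels"],cv2.copyMakeBorder(b,0,180,0,0,0)])[:,:,::-1])
E
```

```text
clock: 35.4
position: [0.589, -0.0085, 0.2474]
tool_rot: [3.14, 0.0, 2.055]
force: [-0.1, 0.7, -0.2]
grip_width: 0.028
finger_force: 49.5
clock: 35.9
position: [0.5181, -0.1498, 0.2451]
tool_rot: [3.141, -0.0, 1.526]
force: [0.8, -0.2, -0.7]
grip_width: 0.0273
finger_force: 49.5
clock: 36.4
position: [0.4583, -0.2651, 0.2451]
tool_rot: [3.141, 0.0, 0.978]
force: [0.1, 0.8, -0.8]
grip_width: 0.0276
finger_force: 49.5
clock: 36.9
position: [0.4604, -0.2622, 0.2443]
tool_rot: [-3.142, -0.0, 0.988]
force: [-0.6, -0.4, -1.1]
grip_width: 0.0282
finger_force: 49.5
```

View pics/w11.png

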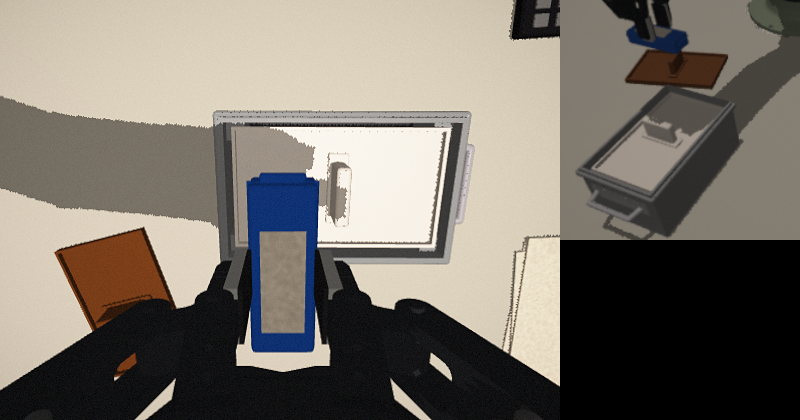

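Run:
```python
from h import *
np.set_printoptions(precision=1,suppress=True)
f=np.load("w11.npy",allow_pickle=True).item()
th=np.radians(-33.5);yb=np.array([np.cos(th),np.sin(th)]);xb=np.array([yb[1],-yb[0]]);c=np.array([.5,-.290])
def inbox(uv,z): P=ray(f,uv,z)[:,:2]-c; return np.c_[P@xb,P@yb]*1000
print("mailer",inbox([(247,180),(318,180),(252,352),(314,352),(260,174)],.248))
print("tray",inbox([(233,127),(447,127),(436,248)],.09)); print("fin",inbox([(342,165)],.12))
```

```text
mailer [[-42.2 -62.8]
 [-42.3 -33.7]
 [ 41.  -62.6]
 [ 41.  -33.1]
 [-44.7 -57.4]]
tray [[-54.2 -89.8]
 [-54.5  89. ]
 [ 54.5  93.6]]
fin [[-27.4  -2.1]]
```

The held mailer is parallel to the fin, centred at (−0.6, −48) mm in the box frame, so it will clear the fin and rim. I'll lower it.

```bash
python3 -m crank '{"travel":[[0,0,-3],[0,0,-6],[0,0,-9],[0,0,-11.5],[0,0,-13]],"turn":[[0,0,0],[0,0,0],[0,0,0],[0,0,0],[0,0,0]],"gripper":[0.9,0.9,0.9,0.9,0.9]}'
python3 -m crank '{"travel":[[0,0,-0.4],[0,0,-0.8],[0,0,-1.1],[0,0,-1.3],[0,0,-1.3]],"turn":[[0,0,0],[0,0,0],[0,0,0],[0,0,0],[0,0,0]],"gripper":[0.9,0.9,0.9,0.9,0.9]}'
```

```text
clock: 37.5
position: [0.4597, -0.2621, 0.1125]
tool_rot: [-3.14, 0.001, 0.988]
force: [0.2, -0.1, 0.1]
grip_width: 0.0276
finger_force: 49.5
clock: 38.0
position: [0.4604, -0.2625, 0.1015]
tool_rot: [3.141, -0.0, 0.987]
force: [0.0, 0.5, -0.1]
grip_width: 0.0278
finger_force: 49.5
```

```bash
python3 -m crank '{"travel":[[0,0,-0.1],[0,0,-0.1],[0,0,-0.1],[0,0,-0.1],[0,0,-0.1]],"turn":[[0,0,0],[0,0,0],[0,0,0],[0,0,0],[0,0,0]],"gripper":[0.9,0.7,0.55,0.55,0.55]}'
python3 -m crank '{"travel":[[0,0,0],[0,0,0],[0,0,1],[0,0,4],[0,0,8]],"turn":[[0,0,0],[0,0,0],[0,0,0],[0,0,0],[0,0,0]],"gripper":[0.55,0.55,0.55,0.55,0.55]}'
python3 -m crank '{"travel":[[0,0,3],[0,0,7],[0,0,10],[0,0,11],[0,0,11]],"turn":[[0,0,0],[0,0,0],[0,0,0],[0,0,0],[0,0,0]],"gripper":[0.55,0.55,0.55,0.55,0.55]}'
python3 - <<'E'
from h import *
np.set_printoptions(precision=1,suppress=True)
w=frame("wrist"); s=frame("scene")
b=cv2.resize(s["pixels"][180:330,50:200],(240,240))
cv2.imwrite("pics/w12.png",np.hstack([w["pixels"],cv2.copyMakeBorder(b,0,180,0,0,0)])[:,:,::-1])
E
```

```text
clock: 38.5
position: [0.4603, -0.2625, 0.1003]
tool_rot: [3.141, -0.0, 0.987]
force: [-0.5, 1.3, 0.0]
grip_width: 0.0381
finger_force: 0.0
clock: 39.0
position: [0.4594, -0.2623, 0.1809]
tool_rot: [-3.139, 0.001, 0.987]
force: [1.7, 0.6, 0.6]
grip_width: 0.0385
finger_force: 0.0
clock: 39.5
position: [0.4606, -0.2626, 0.2917]
tool_rot: [3.139, -0.001, 0.987]
force: [-0.2, -0.2, -0.1]
grip_width: 0.0383
finger_force: 0.0
```

View pics/w12.png

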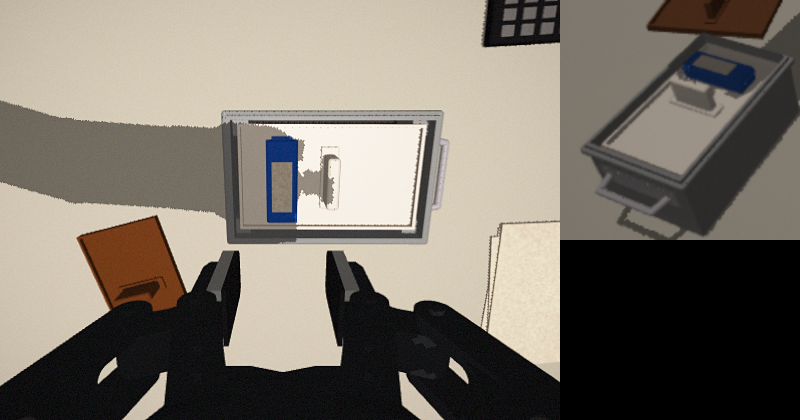

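The mailer lies flat in the tray at (282,180), beside the fin at (331,180). The tray is level and the gripper is clear, so I'll hand in.

```bash
python3 -c "
from workcell import bot
print(bot.job_done())"
```

```text
the job is handed in; nothing more can be done
None
```

I handed the job in at about 39.5 s: in the pictures the three vials stood upright in their wells in rack order before the tray covered them, the tray lies on its posts, and the mailer lies flat beside the fin; no verdict came back.

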